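Prime the ear irrigator and set its flow valve two turns open

TASK

Get the ear irrigator ready: press the priming plunger all the way down to its stop and let it spring back up, then wind the valve wheel shut (clockwise from above) by its handle until it comes up against its stop, and open it again by exactly two full turns. Finish while still gripping the wheel's handle firmly there, the wheel neither let go nor moving. Leave everything else on the worktop where it is.

Things in the scene. Friction and masses are not known exactly. Their poses are not given: they have to be found in the camera images.
- primer_top (a point): centre of the top of the priming plunger's round black head (42 mm across, 12 mm thick), on a steel pump body (88 mm across at its flange, 60 mm higher up, top 70 mm above the table) bolted upright to the worktop; the head's top stands 100 mm above the worktop when up, 85 mm when fully down. The point moves with the head
- primer (a joint): how far the plunger is pressed, m: 0 up, 0.015 down at its stop; a spring returns it (2.4 N at the start of travel, 8.4 N at the stop)
- wheel_center (a point): centre of the valve wheel, on its upright axis, at the height of the rim's middle (86 mm above the worktop). Aluminium wheel lying level, 122 mm over the rim, rim 12 mm thick, three spokes, on a steel pedestal (88 mm across at its flange) bolted to the worktop
- valve (a joint): angle of the wheel, rad: 0 = closed, at its hard stop; grows as it is opened, counter-clockwise from above; 6.283 per turn, free to 22. Turning takes about 2 N at the handle. Starts partly open by 1.5 to 6 rad
- handle: upright round black handle standing on the wheel's rim, its axis 55 mm from the wheel's axis; 18 mm across, 52 mm tall; origin at its centre, half-way up, 121 mm above the worktop and 29 mm above the top of the rim. It spins freely on its own upright pin, so a gripper can carry it round without turning; its own yaw means nothing
- bowl: stainless bowl, rim 92 mm across, 40 mm high; origin under its centre; a bystander, to be left alone
- fork: aluminium tuning fork lying flat, 150 mm long along its x, 8 mm thick; origin near its middle at table level; a bystander, to be left alone
- dropper: amber dropper bottle, 44 mm across, 75 mm high; origin under its centre; a bystander, to be left alone
- tray: steel instrument tray, 120 x 220 x 38 mm with instruments in it; origin under its centre; a bystander, to be left alone
- otoscope: otoscope lying along its y, 160 mm long, 28 mm high; origin under its middle; a bystander, to be left alone
- jar: glass jar with steel lid, 68 mm across, 75 mm high; origin under its centre; a bystander, to be left alone
- headlamp: head band with lamp lying on the table, band 160 mm across, lamp on its -x side, 39 mm high; origin at the band's centre at table level; a bystander, to be left alone
Not all that is in view belongs to the job. What is shaped like the part that bears wheel_center but yellow is not meant.

How it is judged:
On the way, in this order (a step that is already met when the one before it is completed fails the run):
1. the plunger is pressed down to its stop (value of joint primer above 0.013 m), for 0.1 s.
2. the plunger is back up and the wheel is closed against its stop (value of joint valve below 0.09 rad and value of joint primer below 0.003 m), for 0.1 s.
At the end, for the whole second after the job is handed in: the wheel stands two turns (12.57 rad) open from its stop to within 0.26 rad (15 degrees) and still (under 0.15 rad/s), the fingers bear on its handle with more than 2 N through the last second, and the plunger is up (within 3 mm); the bystanders have not moved by 30 mm (value of joint valve between 12.306 and 12.826 rad and velocity of joint valve between -0.15 and 0.15 rad/s and contact force between the fingers and handle above 2 N and value of joint primer below 0.003 m); the arm keeps its last pose, push and grip.
It fails at once if a bystander is displaced by more than 30 mm (distance of any of bowl, fork, dropper, tray, otoscope, jar, headlamp from where it was at the start of the episode above 0.03 m).
It also fails if it takes over 72 s, if anything falls off the work surface, if the arm or the gripper's body presses on something with over 40 N, if the wrist force passes 120 N, or if a joint passes its speed limit or range.

ROBOT

A 6-joint arm with a two-finger parallel gripper is mounted at the origin on the work surface. World frame = base frame: x ahead of the robot, y to its left, z up, the work surface at z = 0. Lengths are in m, angles in rad, forces in N, time in s.
With the tool pointing down it reaches from about 0.325 to 0.9 m from the base axis. Payload 3.5 kg.
Tool frame: the origin (TCP) lies on the centre line of the jaws, within the pads' length; the fingertips stand 19 mm ahead of it and the grasp point (between the pads) is the TCP (r.tip_reach is the distance from the TCP to the fingertips, in m); z points along the fingers, y is the line along which they close (so a half turn about z gives the same grasp; the last joint's range is limited). The gripper opens to 85 mm and grips with 20 to 120 N. Pads are 22 mm wide; open, the fingers measure 114 mm over their backs; the gripper's body (76 mm by 85 mm) begins 54 mm behind the grasp point. The pads swing forward as they close: fully open they stand 13 mm farther back than shut.
Start: joints at [-1.265, 0.276, -0.026, 1.268, 0, 1.467], TCP at [0.248, -0.574, 0.25] pointing down, gripper open.
Joint ranges: [-3.12, 3.12], [-0.85, 1.88], [-1.08, 1.24], [-1.95, 2.15], [-1.57, 1.53], [-3.14, 3.14]. Speed limits (rad/s): [2.57, 2.57, 3.14, 3.14, 3.14, 3.14].

INTERFACE

Orientations are given as a unit quaternion [x, y, z, w].
In Python, from bench import r gives the robot as it stands. The module is installed in compiled form; this text tells all that it offers.
- The arm moves only by the shell command python3 -m handwheel 'ROWS' [OPENING]. ROWS is JSON, one flat list of numbers, 4 for each row, row after row: the shift along the tool's x, y, z in m, then the turn about the tool's z in degrees. A call has exactly 8 rows; each row shifts and turns the commanded pose from where the row before left it, along the tool's axes as they then stand; what a row does not reach is not made up. A row lasts 1/12 s, in which the tool goes at most 41.7 mm and 7.16 degrees, less where a joint would pass 70% of its speed; a pose out of reach is approached as far as the arm can. A call is refused whole if a number of a shift passes 0.0417 or a number of a turn 7.16, either way. A call with a gripper value outside its range is refused whole. OPENING is the opening, from 0 (shut) to 1 (fully open), set as the call begins (- or left out, the last holds). The fingers move at their own pace and stop on an object; the grip force is fixed at half the most. Time passes only in rows, so rows that do not move let the fingers close, or fill a call up. It gives the time, the measured TCP pose, the force, the opening and the grip force at its end, in the units of the state.
- r.sense(): the state, without advancing time (a new reading comes with each control period).
- r.camera(name): name is "scene" or "top" or "wrist"; returns the picture (420x560x3 uint8, red, green, blue); there is no depth.
- r.get_calibration(name): a dict with "intrinsics" (3x3 intrinsics, pixels), "rvec" (rotation vector, rad) and "tvec" (3), from world to camera coordinates, as OpenCV has them; the wrist camera has in their place "T_tool_cam" (4x4, takes a point from camera to tool coordinates, whose origin is the TCP and whose axes are the flange's). Camera axes: x right, y down, z forward; pixel columns grow to the right and rows downward; lengths in m; the calibration is good to about 2 mm. A picture is of the moment at which its call begins: read the wrist's pose just before it. get_calibration takes no time and is no camera call.
- r.sign_off(): hands the job in; it is judged then, once.
The state is a dict: "time": time; "joint_positions": joint angles; "dq": joint speeds; "joint_torque": joint torques, N m; "tool_pos": TCP position; "tcp_rot": TCP orientation; "wrist_force": force on the tool from outside, world axes, zero at the start; "moment": the same for the moment, N m; "finger_gap": finger opening in m; "grasp_force": force on a finger pad.
Only numpy, scipy, OpenCV 4.12 (cv2) and the standard library are available. Lean on these libraries where they do the work, as an engineer would, in place of code of your own. Each camera call takes 0.05 s, during which the arm holds its last target. There are 200 camera calls.

## Working session

There is one attempt and no reset: what is moved stays moved. The work goes in short steps, Python scripts to look and compute and a shell command to move; the robot and the scene stay as the last step left them, time stands still between calls to the robot, and variables do not carry over. Pictures are saved under pics/ and viewed, at most 10 in all, crops included, and the job is handed in when it is done.

```bash
mkdir -p pics; python3 - <<'E'
from bench import r
import cv2,numpy as np
for n in("scene","top"):
    cv2.imwrite(f"pics/{n}0.png",r.camera(n)[:,:,::-1])
    c=r.get_calibration(n);print(n,{k:np.round(v,4).tolist() for k,v in c.items()})
print(np.round(r.get_calibration("wrist")["T_tool_cam"],4).tolist())
s=r.sense();print({k:np.round(v,3).tolist() for k,v in s.items()})
E
```

```text
scene {'intrinsics': [[390.7421, 0.0, 280.1], [0.0, 390.7421, 211.149], [0.0, 0.0, 1.0]], 'rvec': [2.3726, 0.6002, -0.2368], 'tvec': [-0.4449, -0.1413, 1.2639]}
top {'intrinsics': [[498.4543, 0.0, 283.3969], [0.0, 498.4543, 203.9331], [0.0, 0.0, 1.0]], 'rvec': [2.1469, -2.0961, 0.206], 'tvec': [-0.0015, 0.5202, 1.5592]}
[[0.0002, -0.9632, -0.2687, 0.0673], [1.0, -0.0001, 0.001, -0.0005], [-0.001, -0.2687, 0.9632, -0.1239], [0.0, 0.0, 0.0, 1.0]]
{'time': 0.1, 'joint_positions': [-1.265, 0.277, -0.028, 1.268, 0.0, 1.467], 'dq': [-0.001, -0.002, 0.002, -0.001, -0.001, 0.001], 'joint_torque': [0.0, -44.671, 29.613, 0.009, -0.0, 0.0], 'tool_pos': [0.248, -0.573, 0.249], 'tcp_rot': [0.979, 0.203, -0.0, -0.001], 'wrist_force': [0.607, -0.18, 0.325], 'moment': [-0.008, -0.045, 0.046], 'grasp_force': 0.0, 'finger_gap': 0.085}
```

View pics/scene0.png

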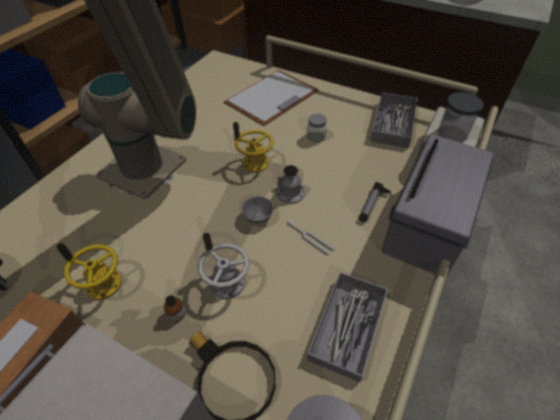

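View pics/top0.png

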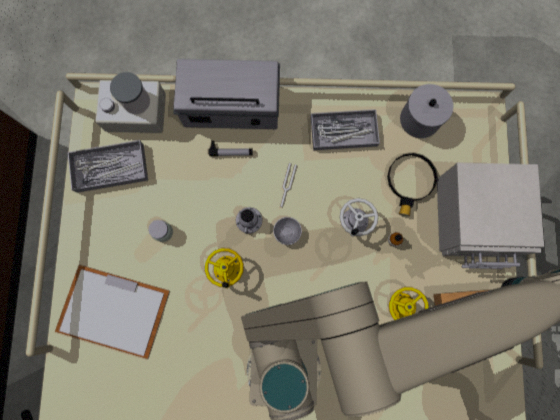

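Candidates for the wheel: silver at scene (223,265)/top (358,217); yellow at scene (253,143)/top (224,267) and scene (92,265)/top (409,307), which are the decoys. The plunger is at scene (291,172)/top (247,215), with the bowl at top (288,232) and the jar at (160,231) as other round things. I choose the silver wheel and the black-headed plunger, and check both in a close crop.

```bash
python3 - <<'E'
import cv2,numpy as np
t=cv2.imread("pics/top0.png");s=cv2.imread("pics/scene0.png")
f=lambda im,x,y:cv2.resize(cv2.convertScaleAbs(im[y:y+60,x:x+80],alpha=1.6),(400,300),interpolation=cv2.INTER_CUBIC)
cv2.imwrite("pics/crop.png",np.vstack([np.hstack([f(t,210,185),f(t,320,190)]),np.hstack([f(s,250,150),f(s,185,230)])]))
E
```

```text
(no output)
```

View pics/crop.png

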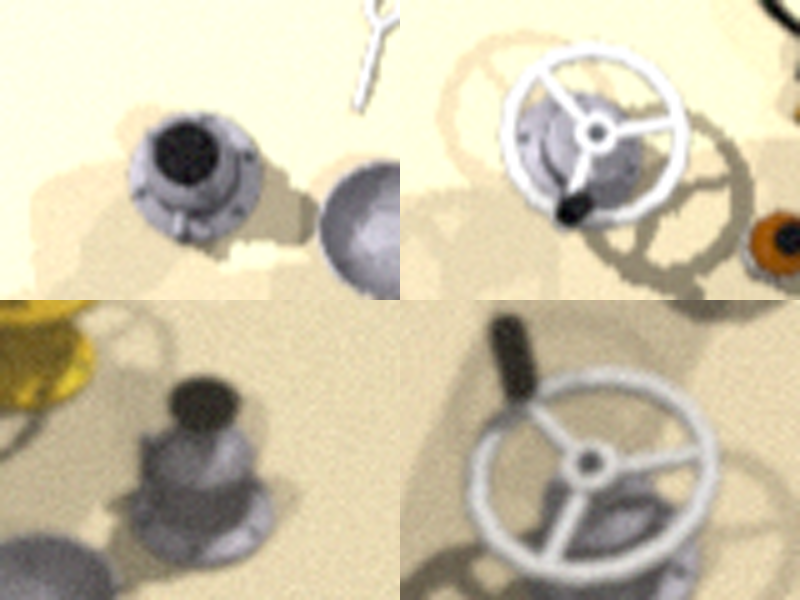

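The crop shows the silver wheel, hub and all, with its black handle at top (354.5,232), and the black plunger head at top (247,215.5). Both match the description.

```bash
cat > h.py <<'E'
import cv2,numpy as np
from bench import r
def ray(n,p):
    c=r.get_calibration(n);R=cv2.Rodrigues(np.array(c["rvec"]))[0];K=np.array(c["intrinsics"])
    return -R.T@np.ravel(c["tvec"]),R.T@np.linalg.solve(K,[*p,1])
def atz(n,p,z):
    o,d=ray(n,p);return (o+d*(z-o[2])/d[2])[:2].round(4)
def tool(p):  # world xy -> shift in tool axes
    from scipy.spatial.transform import Rotation as Ro
    s=r.sense();R=Ro.from_quat(s["tcp_rot"]).as_matrix();return (R.T@(np.array(p)-s["tool_pos"])).round(4)
E
python3 - <<'E'
from h import *
for k,z,a,b in(("primer",.1,(246.9,215.4),(290.7,169.8)),("wheel",.089,(358.7,216.4),(223.1,264.4)),("handle",.121,(354.5,231.6),(207.6,241.4))):
    print(k,atz("top",a,z),atz("scene",b,z))
    p=atz("top",a,z)
    print(tool([*p,.2]))
E
```

```text
primer [0.4713 0.1236] [0.4764 0.1207]
[ 0.4815 -0.5503  0.0505]
wheel [ 0.4785 -0.226 ] [ 0.48   -0.2271]
[ 0.3492 -0.2266  0.0498]
handle [ 0.4256 -0.208 ] [ 0.427  -0.2066]
[ 0.3078 -0.2642  0.0499]
```

```bash
python3 -m handwheel '[0,0,0,-7.16,0,0,0,-7.16,0,0,0,-7.16,0,0,0,-7.16,0,0,0,-7.16,0,0,0,-7.16,0,0,0,-7.16,0,0,0,-7.16]' 0
python3 -m handwheel '[0,0,0,-4.65,0,0,0,-4.65,0.02,0.007,0,0,0.03,0.01,0,0,0.035,0.011,0,0,0.035,0.011,0,0,0.035,0.011,0,0,0.035,0.011,0,0]'
python3 -m handwheel '[0.035,0.011,0,0,0.035,0.011,0,0,0.035,0.011,0,0,0.035,0.011,0,0,0.035,0.011,0,0,0.035,0.011,0,0,0.035,0.011,0,0,0.035,0.011,0,0]'
python3 -m handwheel '[0.035,0.011,0,0,0.035,0.011,0,0,0.035,0.011,0,0,0.035,0.011,0,0,0.03,0.011,0,0,0.02,0.01,0,0,0,0,0,0,0,0,0,0]'
python3 -c "
from h import *
print(tool([.474,.122,.135]),r.sense()['tcp_rot'],r.sense()['joint_positions'])"
```

```text
time: 0.77
tool_pos: [0.2483, -0.5731, 0.2496]
tcp_rot: [0.76, 0.65, 0.0, -0.001]
wrist_force: [-0.3, -0.3, 0.2]
finger_gap: -0.0001
grasp_force: 0.0
time: 1.43
tool_pos: [0.3094, -0.3815, 0.2497]
tcp_rot: [0.707, 0.707, 0.0, -0.001]
wrist_force: [0.2, -1.0, -0.1]
finger_gap: -0.0001
grasp_force: 0.0
time: 2.1
tool_pos: [0.3972, -0.1016, 0.2501]
tcp_rot: [0.707, 0.707, -0.0, -0.0]
wrist_force: [1.2, 0.8, -1.0]
finger_gap: -0.0001
grasp_force: 0.0
time: 2.77
tool_pos: [0.4622, 0.0874, 0.2498]
tcp_rot: [0.706, 0.708, -0.001, -0.0]
wrist_force: [-0.2, -0.2, -0.0]
finger_gap: 0.0004
grasp_force: 0.0
[0.0346 0.0121 0.1147] [ 7.06170221e-01  7.08041779e-01 -5.96041625e-04 -3.21120046e-04] [ 4.95260243e-02  1.58989281e-03 -3.46728238e-01  1.22379249e+00
 -3.25848542e-04  1.61767578e+00]
```

```bash
python3 -m handwheel '[0.0175,0.006,0.01,0,0.0175,0.006,0.02,0,0,0,0.03,0,0,0,0.03,0,0,0,0.02,0,0,0,0.01,0,0,0,0.005,0,0,0,0,0]'
python3 -m handwheel '[0,0,0.004,0,0,0,0.004,0,0,0,0.004,0,0,0,0.003,0,0,0,0.002,0,0,0,0.002,0,0,0,0,0,0,0,0,0]'
```

```text
time: 3.43
tool_pos: [0.4737, 0.1207, 0.1246]
tcp_rot: [0.708, 0.707, -0.001, -0.001]
wrist_force: [0.1, -0.0, 0.1]
finger_gap: 0.0001
grasp_force: 0.0
time: 4.1
tool_pos: [0.4761, 0.1215, 0.1076]
tcp_rot: [0.707, 0.707, 0.001, 0.001]
wrist_force: [-0.1, -1.4, 6.3]
finger_gap: -0.0
grasp_force: 3.2
```

```bash
python3 -m handwheel '[0,0,0.002,0,0,0,0.002,0,0,0,0.001,0,0,0,0.001,0,0,0,0,0,0,0,0,0,0,0,0,0,0,0,0,0]'
```

```text
time: 4.77
tool_pos: [0.4763, 0.1215, 0.1035]
tcp_rot: [0.707, 0.707, 0.001, 0.002]
wrist_force: [-3.9, -0.8, 18.7]
finger_gap: 0.0001
grasp_force: 9.4
```

```bash
python3 -m handwheel '[0,0,0,0,0,0,0,0,0,0,-0.005,0,0,0,-0.01,0,0,0,-0.02,0,0,0,-0.03,0,0,0,-0.03,0,0,0,-0.02,0]'
python3 -m handwheel '[-0.01,-0.001,-0.01,0,-0.02,-0.004,0,0,-0.03,-0.005,0,0,-0.035,-0.005,0,0,-0.035,-0.005,0,0,-0.035,-0.005,0,0,-0.035,-0.005,0,0,-0.035,-0.005,0,0]' 0.5
python3 -m handwheel '[-0.035,-0.005,0,0,-0.03,-0.005,0,0,-0.02,-0.004,0,0,-0.009,-0.001,0,0,0,0,0,0,0,0,0,0,0,0,0,0,0,0,0,0]'
python3 -c "
from h import *
print(tool([.426,-.2073,.127]));cv2.imwrite('pics/w1.png',r.camera('wrist')[:,:,::-1])"
```

```text
time: 5.43
tool_pos: [0.4747, 0.1218, 0.2177]
tcp_rot: [0.707, 0.707, 0.001, 0.0]
wrist_force: [-0.1, 0.3, 1.4]
finger_gap: 0.0002
grasp_force: 0.0
time: 6.1
tool_pos: [0.4376, -0.115, 0.2242]
tcp_rot: [0.707, 0.707, -0.0, -0.001]
wrist_force: [0.3, 0.1, 0.3]
finger_gap: 0.043
grasp_force: 0.0
time: 6.77
tool_pos: [0.4243, -0.2062, 0.225]
tcp_rot: [0.706, 0.708, 0.0, -0.0]
wrist_force: [-0.4, 0.6, -0.1]
finger_gap: 0.0429
grasp_force: 0.0
[-0.0012  0.0017  0.098 ]
```

View pics/w1.png

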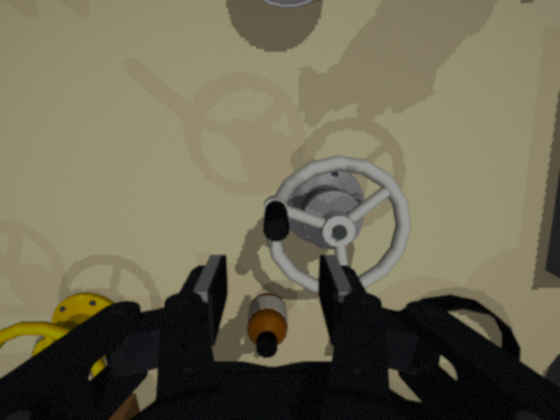

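The wrist view shows the handle at (276,221), where the TCP's axis projects at that height. The silver wheel's hub is at (340,232). The fingers straddle the handle, so I descend and grip.

```bash
python3 -m handwheel '[-0.001,0.0015,0.01,0,0,0,0.02,0,0,0,0.025,0,0,0,0.02,0,0,0,0.015,0,0,0,0.008,0,0,0,0,0,0,0,0,0]'
python3 -m handwheel '[0,0,0,0,0,0,0,0,0,0,0,0,0,0,0,0,0,0,0,0,0,0,0,0,0,0,0,0,0,0,0,0]' 0
```

```text
time: 7.48
tool_pos: [0.4259, -0.2081, 0.1271]
tcp_rot: [0.707, 0.707, -0.0, -0.0]
wrist_force: [-0.0, -0.5, 0.3]
finger_gap: 0.0427
grasp_force: 0.0
time: 8.15
tool_pos: [0.4265, -0.209, 0.1287]
tcp_rot: [0.707, 0.707, 0.0, 0.001]
wrist_force: [-1.2, 0.8, 6.5]
finger_gap: 0.0165
grasp_force: 58.7
```

```bash
cat > arc.py <<'E'
import numpy as np,sys
def arc(a0,step,n,R=55):  # cumulative rounding to 0.1 mm, tool x = world y, tool y = world x
    a=np.radians(a0+step*np.arange(n+1));P=np.round(R*np.c_[np.sin(a),np.cos(a)],1);d=np.diff(P,axis=0)/1000
    for i in range(0,n,8):print(a0+step*i,','.join('%g,%g,0,0'%tuple(np.round(x,4)+0.) for x in d[i:i+8]))
E
cat > ck.py <<'E'
from bench import r;import sys,numpy as np
f=np.array(r.sense()['wrist_force']);p=np.array(r.sense()['tool_pos'])-[.479,-.2265,0]
print('CK f',np.hypot(*f[:2]).round(1),'ang',np.degrees(np.arctan2(p[1],p[0])).round(1),'R',np.hypot(*p[:2]).round(4))
sys.exit(int(np.hypot(*f[:2])>12))
E
python3 -c "
from arc import *
arc(161,-10,8);arc(81,-2,136)"
```

```text
161 0.0088,0.0039,0,0,0.0079,0.0054,0,0,0.0069,0.0066,0,0,0.0056,0.0078,0,0,0.0042,0.0086,0,0,0.0027,0.0092,0,0,0.001,0.0095,0,0,-0.0007,0.0096,0,0
81 -0.0003,0.0019,0,0,-0.0004,0.0019,0,0,-0.0005,0.0018,0,0,-0.0005,0.0019,0,0,-0.0006,0.0018,0,0,-0.0007,0.0018,0,0,-0.0007,0.0018,0,0,-0.0008,0.0017,0,0
65 -0.0008,0.0018,0,0,-0.0009,0.0017,0,0,-0.001,0.0016,0,0,-0.001,0.0017,0,0,-0.001,0.0015,0,0,-0.0012,0.0016,0,0,-0.0012,0.0015,0,0,-0.0012,0.0015,0,0
49 -0.0013,0.0014,0,0,-0.0013,0.0014,0,0,-0.0014,0.0013,0,0,-0.0014,0.0013,0,0,-0.0015,0.0012,0,0,-0.0015,0.0012,0,0,-0.0016,0.0012,0,0,-0.0015,0.001,0,0
33 -0.0017,0.001,0,0,-0.0016,0.001,0,0,-0.0017,0.0009,0,0,-0.0018,0.0008,0,0,-0.0017,0.0008,0,0,-0.0018,0.0007,0,0,-0.0018,0.0007,0,0,-0.0018,0.0006,0,0
17 -0.0019,0.0005,0,0,-0.0018,0.0005,0,0,-0.0019,0.0004,0,0,-0.0019,0.0003,0,0,-0.0019,0.0003,0,0,-0.0019,0.0002,0,0,-0.0019,0.0001,0,0,-0.0019,0.0001,0,0
1 -0.002,0,0,0,-0.0019,-0.0001,0,0,-0.0019,-0.0001,0,0,-0.0019,-0.0002,0,0,-0.0019,-0.0003,0,0,-0.0019,-0.0003,0,0,-0.0019,-0.0004,0,0,-0.0018,-0.0005,0,0
-15 -0.0019,-0.0005,0,0,-0.0
[... 999 characters left out ...]
09,-0.0017,0,0,0.001,-0.0016,0,0,0.001,-0.0017,0,0,0.001,-0.0015,0,0,0.0012,-0.0016,0,0
-127 0.0012,-0.0015,0,0,0.0012,-0.0015,0,0,0.0013,-0.0014,0,0,0.0013,-0.0014,0,0,0.0014,-0.0013,0,0,0.0014,-0.0013,0,0,0.0015,-0.0012,0,0,0.0015,-0.0012,0,0
-143 0.0016,-0.0012,0,0,0.0015,-0.001,0,0,0.0017,-0.001,0,0,0.0016,-0.001,0,0,0.0017,-0.0009,0,0,0.0018,-0.0008,0,0,0.0017,-0.0008,0,0,0.0018,-0.0007,0,0
-159 0.0018,-0.0007,0,0,0.0018,-0.0006,0,0,0.0019,-0.0005,0,0,0.0018,-0.0005,0,0,0.0019,-0.0004,0,0,0.0019,-0.0003,0,0,0.0019,-0.0003,0,0,0.0019,-0.0002,0,0
-175 0.0019,-0.0001,0,0,0.0019,-0.0001,0,0,0.002,0,0,0,0.0019,0.0001,0,0,0.0019,0.0001,0,0,0.0019,0.0002,0,0,0.0019,0.0003,0,0,0.0019,0.0003,0,0
```

```bash
python3 -m handwheel '[0.0088,0.0039,0,0,0.0079,0.0054,0,0,0.0069,0.0066,0,0,0.0056,0.0078,0,0,0.0042,0.0086,0,0,0.0027,0.0092,0,0,0.001,0.0095,0,0,-0.0007,0.0096,0,0]'; python3 ck.py; python3 -m handwheel '[0,0,0,0,0,0,0,0,0,0,0,0,0,0,0,0,0,0,0,0,0,0,0,0,0,0,0,0,0,0,0,0]'; python3 ck.py
```

```text
time: 8.82
tool_pos: [0.4878, -0.1734, 0.1286]
tcp_rot: [0.707, 0.707, -0.001, 0.002]
wrist_force: [-2.9, -4.3, 6.2]
finger_gap: 0.0164
grasp_force: 59.0
CK f 5.2 ang 80.6 R 0.0538
time: 9.48
tool_pos: [0.4878, -0.1734, 0.1287]
tcp_rot: [0.707, 0.707, 0.0, 0.002]
wrist_force: [0.2, -3.6, 4.2]
finger_gap: 0.0163
grasp_force: 59.5
CK f 3.6 ang 80.6 R 0.0538
```

Good. Now in 16° calls, each gated by the force check.

```bash
q(){ grep -E "time|force"; }
python3 -m handwheel '[-0.0003,0.0019,0,0,-0.0004,0.0019,0,0,-0.0005,0.0018,0,0,-0.0005,0.0019,0,0,-0.0006,0.0018,0,0,-0.0007,0.0018,0,0,-0.0007,0.0018,0,0,-0.0008,0.0017,0,0]'|q; python3 ck.py &&
python3 -m handwheel '[-0.0008,0.0018,0,0,-0.0009,0.0017,0,0,-0.001,0.0016,0,0,-0.001,0.0017,0,0,-0.001,0.0015,0,0,-0.0012,0.0016,0,0,-0.0012,0.0015,0,0,-0.0012,0.0015,0,0]'|q && python3 ck.py &&
python3 -m handwheel '[-0.0013,0.0014,0,0,-0.0013,0.0014,0,0,-0.0014,0.0013,0,0,-0.0014,0.0013,0,0,-0.0015,0.0012,0,0,-0.0015,0.0012,0,0,-0.0016,0.0012,0,0,-0.0015,0.001,0,0]'|q && python3 ck.py &&
python3 -m handwheel '[-0.0017,0.001,0,0,-0.0016,0.001,0,0,-0.0017,0.0009,0,0,-0.0018,0.0008,0,0,-0.0017,0.0008,0,0,-0.0018,0.0007,0,0,-0.0018,0.0007,0,0,-0.0018,0.0006,0,0]'|q && python3 ck.py &&
python3 -m handwheel '[-0.0019,0.0005,0,0,-0.0018,0.0005,0,0,-0.0019,0.0004,0,0,-0.0019,0.0003,0,0,-0.0019,0.0003,0,0,-0.0019,0.0002,0,0,-0.0019,0.0001,0,0,-0.0019,0.0001,0,0]'|q && python3 ck.py
```

```text
time: 10.15
wrist_force: [-3.2, -2.3, 9.2]
grasp_force: 59.9
CK f 4.0 ang 65.9 R 0.0537
time: 10.82
wrist_force: [-3.7, -2.0, 9.7]
grasp_force: 60.0
CK f 4.2 ang 50.0 R 0.0537
time: 11.48
wrist_force: [-2.4, 0.6, 10.2]
grasp_force: 60.0
CK f 2.5 ang 34.0 R 0.0538
time: 12.15
wrist_force: [-1.5, 1.5, 9.0]
grasp_force: 60.0
CK f 2.1 ang 18.0 R 0.054
time: 12.82
wrist_force: [-1.1, 1.6, 8.8]
grasp_force: 59.9
CK f 2.0 ang 1.9 R 0.0542
```

```bash
q(){ grep -E "time|force"; }
python3 -m handwheel '[-0.002,0,0,0,-0.0019,-0.0001,0,0,-0.0019,-0.0001,0,0,-0.0019,-0.0002,0,0,-0.0019,-0.0003,0,0,-0.0019,-0.0003,0,0,-0.0019,-0.0004,0,0,-0.0018,-0.0005,0,0]'|q; python3 ck.py &&
python3 -m handwheel '[-0.0019,-0.0005,0,0,-0.0018,-0.0006,0,0,-0.0018,-0.0007,0,0,-0.0018,-0.0007,0,0,-0.0017,-0.0008,0,0,-0.0018,-0.0008,0,0,-0.0017,-0.0009,0,0,-0.0016,-0.001,0,0]'|q && python3 ck.py &&
python3 -m handwheel '[-0.0017,-0.001,0,0,-0.0015,-0.001,0,0,-0.0016,-0.0012,0,0,-0.0015,-0.0012,0,0,-0.0015,-0.0012,0,0,-0.0014,-0.0013,0,0,-0.0014,-0.0013,0,0,-0.0013,-0.0014,0,0]'|q && python3 ck.py &&
python3 -m handwheel '[-0.0013,-0.0014,0,0,-0.0012,-0.0015,0,0,-0.0012,-0.0015,0,0,-0.0012,-0.0016,0,0,-0.001,-0.0015,0,0,-0.001,-0.0017,0,0,-0.001,-0.0016,0,0,-0.0009,-0.0017,0,0]'|q && python3 ck.py &&
python3 -m handwheel '[-0.0008,-0.0018,0,0,-0.0008,-0.0017,0,0,-0.0007,-0.0018,0,0,-0.0007,-0.0018,0,0,-0.0006,-0.0018,0,0,-0.0005,-0.0019,0,0,-0.0005,-0.0018,0,0,-0.0004,-0.0019,0,0]'|q && python3 ck.py &&
python3 -m handwheel '[-0.0003,-0.0019,0,0,-0.0003,-0.0019,0,0,-0.0002,-0.0019,0,0,-0.0001,-0.0019,0,0,-0.0001,-0.0019,0,0,0,-0.002,0,0,0.0001,-0.0019,0,0,0.0001,-0.0019,0,0]'|q && python3 ck.py
```

```text
time: 13.48
wrist_force: [1.6, 0.8, 7.3]
grasp_force: 59.7
CK f 1.8 ang -14.3 R 0.0546
time: 14.15
wrist_force: [2.1, 1.4, 5.5]
grasp_force: 59.6
CK f 2.5 ang -30.6 R 0.0549
time: 14.82
wrist_force: [2.8, 0.4, 5.7]
grasp_force: 59.6
CK f 2.8 ang -46.6 R 0.0553
time: 15.48
wrist_force: [1.8, -0.2, 6.2]
grasp_force: 59.6
CK f 1.9 ang -62.8 R 0.0557
time: 16.15
wrist_force: [2.5, -2.1, 5.8]
grasp_force: 59.6
CK f 3.3 ang -78.8 R 0.0559
time: 16.82
wrist_force: [2.3, -2.8, 5.9]
grasp_force: 59.6
CK f 3.6 ang -94.7 R 0.0562
```

```bash
q(){ grep -E "time|force"; }
python3 -m handwheel '[0.0002,-0.0019,0,0,0.0003,-0.0019,0,0,0.0003,-0.0019,0,0,0.0004,-0.0019,0,0,0.0005,-0.0018,0,0,0.0005,-0.0019,0,0,0.0006,-0.0018,0,0,0.0007,-0.0018,0,0]'|q; python3 ck.py &&
python3 -m handwheel '[0.0007,-0.0018,0,0,0.0008,-0.0017,0,0,0.0008,-0.0018,0,0,0.0009,-0.0017,0,0,0.001,-0.0016,0,0,0.001,-0.0017,0,0,0.001,-0.0015,0,0,0.0012,-0.0016,0,0]'|q && python3 ck.py &&
python3 -m handwheel '[0.0012,-0.0015,0,0,0.0012,-0.0015,0,0,0.0013,-0.0014,0,0,0.0013,-0.0014,0,0,0.0014,-0.0013,0,0,0.0014,-0.0013,0,0,0.0015,-0.0012,0,0,0.0015,-0.0012,0,0]'|q && python3 ck.py &&
python3 -m handwheel '[0.0016,-0.0012,0,0,0.0015,-0.001,0,0,0.0017,-0.001,0,0,0.0016,-0.001,0,0,0.0017,-0.0009,0,0,0.0018,-0.0008,0,0,0.0017,-0.0008,0,0,0.0018,-0.0007,0,0]'|q && python3 ck.py &&
python3 -m handwheel '[0.0018,-0.0007,0,0,0.0018,-0.0006,0,0,0.0019,-0.0005,0,0,0.0018,-0.0005,0,0,0.0019,-0.0004,0,0,0.0019,-0.0003,0,0,0.0019,-0.0003,0,0,0.0019,-0.0002,0,0]'|q && python3 ck.py &&
python3 -m handwheel '[0.0019,-0.0001,0,0,0.0019,-0.0001,0,0,0.002,0,0,0,0.0019,0.0001,0,0,0.0019,0.0001,0,0,0.0019,0.0002,0,0,0.0019,0.0003,0,0,0.0019,0.0003,0,0]'|q && python3 ck.py
```

```text
time: 17.48
wrist_force: [1.1, -4.0, 5.7]
grasp_force: 59.6
CK f 4.2 ang -110.6 R 0.0563
time: 18.15
wrist_force: [-0.8, -3.4, 7.1]
grasp_force: 59.7
CK f 3.5 ang -126.5 R 0.0564
time: 18.82
wrist_force: [-1.0, -3.0, 8.2]
grasp_force: 59.8
CK f 3.1 ang -142.5 R 0.0563
time: 19.48
wrist_force: [-2.1, -3.5, 8.2]
grasp_force: 59.9
CK f 4.0 ang -158.5 R 0.0561
time: 20.15
wrist_force: [1.1, -30.0, -9.0]
grasp_force: 58.6
CK f 30.0 ang -165.2 R 0.0558
```

The stop is felt at about -165°, with 30 N against the push. Next I back off the overshoot, then make 2 × 4 calls of 90° counter-clockwise.

```bash
python3 -c "
from arc import *
arc(-175,1.25,8);arc(-165,11.25,32)"
```

```text
-175.0 -0.0012,0.0001,0,0,-0.0012,0.0002,0,0,-0.0012,0.0001,0,0,-0.0012,0.0002,0,0,-0.0011,0.0003,0,0,-0.0012,0.0002,0,0,-0.0012,0.0003,0,0,-0.0011,0.0003,0,0
-165.0 -0.0101,0.0038,0,0,-0.0092,0.0057,0,0,-0.0079,0.0073,0,0,-0.0062,0.0088,0,0,-0.0045,0.0098,0,0,-0.0024,0.0105,0,0,-0.0004,0.0108,0,0,0.0018,0.0106,0,0
-75.0 0.0038,0.0101,0,0,0.0057,0.0092,0,0,0.0073,0.0079,0,0,0.0088,0.0062,0,0,0.0098,0.0045,0,0,0.0105,0.0024,0,0,0.0108,0.0004,0,0,0.0106,-0.0018,0,0
15.0 0.0101,-0.0038,0,0,0.0092,-0.0057,0,0,0.0079,-0.0073,0,0,0.0062,-0.0088,0,0,0.0045,-0.0098,0,0,0.0024,-0.0105,0,0,0.0004,-0.0108,0,0,-0.0018,-0.0106,0,0
105.0 -0.0038,-0.0101,0,0,-0.0057,-0.0092,0,0,-0.0073,-0.0079,0,0,-0.0088,-0.0062,0,0,-0.0098,-0.0045,0,0,-0.0105,-0.0024,0,0,-0.0108,-0.0004,0,0,-0.0106,0.0018,0,0
```

```bash
q(){ grep -E "time|force"; }
python3 -m handwheel '[-0.0012,0.0001,0,0,-0.0012,0.0002,0,0,-0.0012,0.0001,0,0,-0.0012,0.0002,0,0,-0.0011,0.0003,0,0,-0.0012,0.0002,0,0,-0.0012,0.0003,0,0,-0.0011,0.0003,0,0]'|q; python3 ck.py &&
python3 -m handwheel '[-0.0101,0.0038,0,0,-0.0092,0.0057,0,0,-0.0079,0.0073,0,0,-0.0062,0.0088,0,0,-0.0045,0.0098,0,0,-0.0024,0.0105,0,0,-0.0004,0.0108,0,0,0.0018,0.0106,0,0]'|q && python3 ck.py &&
python3 -m handwheel '[0.0038,0.0101,0,0,0.0057,0.0092,0,0,0.0073,0.0079,0,0,0.0088,0.0062,0,0,0.0098,0.0045,0,0,0.0105,0.0024,0,0,0.0108,0.0004,0,0,0.0106,-0.0018,0,0]'|q && python3 ck.py &&
python3 -m handwheel '[0.0101,-0.0038,0,0,0.0092,-0.0057,0,0,0.0079,-0.0073,0,0,0.0062,-0.0088,0,0,0.0045,-0.0098,0,0,0.0024,-0.0105,0,0,0.0004,-0.0108,0,0,-0.0018,-0.0106,0,0]'|q && python3 ck.py &&
python3 -m handwheel '[-0.0038,-0.0101,0,0,-0.0057,-0.0092,0,0,-0.0073,-0.0079,0,0,-0.0088,-0.0062,0,0,-0.0098,-0.0045,0,0,-0.0105,-0.0024,0,0,-0.0108,-0.0004,0,0,-0.0106,0.0018,0,0]'|q && python3 ck.py
```

```text
time: 20.82
wrist_force: [-2.8, -0.0, 11.4]
grasp_force: 60.8
CK f 2.8 ang -164.5 R 0.056
time: 21.48
wrist_force: [-2.3, -1.2, 8.0]
grasp_force: 60.6
CK f 2.6 ang -76.0 R 0.056
time: 22.15
wrist_force: [-3.4, -3.7, 9.4]
grasp_force: 60.7
CK f 5.0 ang 14.8 R 0.0541
time: 22.82
wrist_force: [3.0, -3.9, 5.7]
grasp_force: 60.3
CK f 4.9 ang 105.1 R 0.0542
time: 23.48
wrist_force: [0.4, 2.1, 10.6]
grasp_force: 60.9
CK f 2.1 ang -165.9 R 0.0561
```

```bash
q(){ grep -E "time|force"; }
python3 -m handwheel '[-0.0101,0.0038,0,0,-0.0092,0.0057,0,0,-0.0079,0.0073,0,0,-0.0062,0.0088,0,0,-0.0045,0.0098,0,0,-0.0024,0.0105,0,0,-0.0004,0.0108,0,0,0.0018,0.0106,0,0]'|q && python3 ck.py &&
python3 -m handwheel '[0.0038,0.0101,0,0,0.0057,0.0092,0,0,0.0073,0.0079,0,0,0.0088,0.0062,0,0,0.0098,0.0045,0,0,0.0105,0.0024,0,0,0.0108,0.0004,0,0,0.0106,-0.0018,0,0]'|q && python3 ck.py &&
python3 -m handwheel '[0.0101,-0.0038,0,0,0.0092,-0.0057,0,0,0.0079,-0.0073,0,0,0.0062,-0.0088,0,0,0.0045,-0.0098,0,0,0.0024,-0.0105,0,0,0.0004,-0.0108,0,0,-0.0018,-0.0106,0,0]'|q && python3 ck.py &&
python3 -m handwheel '[-0.0038,-0.0101,0,0,-0.0057,-0.0092,0,0,-0.0073,-0.0079,0,0,-0.0088,-0.0062,0,0,-0.0098,-0.0045,0,0,-0.0105,-0.0024,0,0,-0.0108,-0.0004,0,0,-0.0106,0.0018,0,0]'|q && python3 ck.py
python3 -m handwheel '[0,0,0,0,0,0,0,0,0,0,0,0,0,0,0,0,0,0,0,0,0,0,0,0,0,0,0,0,0,0,0,0]'; python3 ck.py
python3 -c "
from h import *
a=np.hstack([r.camera(n)[:,:,::-1] for n in('top','wrist')]);cv2.imwrite('pics/end.png',cv2.resize(a,(800,300)))"
```

```text
time: 24.15
wrist_force: [-2.3, -1.4, 9.0]
grasp_force: 60.7
CK f 2.7 ang -76.2 R 0.056
time: 24.82
wrist_force: [-2.2, -3.2, 9.3]
grasp_force: 60.7
CK f 3.9 ang 14.8 R 0.0541
time: 25.48
wrist_force: [3.4, -4.2, 5.1]
grasp_force: 60.3
CK f 5.4 ang 105.2 R 0.0542
time: 26.15
wrist_force: [0.3, 1.9, 10.2]
grasp_force: 60.9
CK f 1.9 ang -165.9 R 0.0561
time: 26.82
tool_pos: [0.425, -0.2413, 0.1286]
tcp_rot: [0.707, 0.707, -0.0, 0.001]
wrist_force: [-1.7, -1.1, 10.1]
finger_gap: 0.0161
grasp_force: 60.8
CK f 2.0 ang -164.7 R 0.056
```

View pics/end.png

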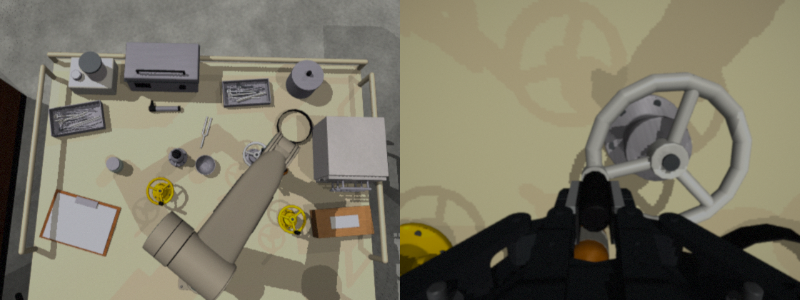

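The handle sits firmly between the pads at (595,195), the wheel is back at its stop angle after two turns, and the bystanders are in place.

```bash
python3 -c "
from bench import r
print(r.sign_off())"
```

```text
the job is handed in; nothing more can be done
None
```

I handed the job in at about 27 s; the sign-off returned no verdict. The plunger was pressed to its stop and released, the wheel was wound shut until I felt its stop, then opened two turns to within about 1° by the arm's pose, with the handle still gripped at about 60 N and no bystander visibly moved.

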